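Stack polished mould inserts between cork pads

ROBOT

A 6-joint arm with a two-finger parallel gripper is mounted at the origin on the work surface. World frame = base frame: x ahead of the robot, y to its left, z up, the work surface at z = 0. Lengths are in m, angles in rad, forces in N, time in s.
With the tool pointing down it reaches from about 0.15 to 0.775 m from the base axis. Payload 6.1 kg.
Tool frame: the origin (TCP) lies at the very end of the fingers, on their centre line; the grasp point (between the pads) lies 19 mm behind it (robot.grasp_offset is the distance from the TCP to the grasp point, in m); z points along the fingers, y is the line along which they close (so a half turn about z gives the same grasp; the last joint's range is limited). The gripper opens to 85 mm and grips with 20 to 120 N. Pads are 22 mm wide; open, the fingers measure 114 mm over their backs; the gripper's body (76 mm by 85 mm) begins 54 mm behind the grasp point. The pads swing forward as they close: fully open they stand 13 mm farther back than shut.
Start: joints at [-1.14, 0.126, -0.04, 1.405, 0, 1.571], TCP at [0.219, -0.477, 0.231] pointing down, gripper open.
Joint ranges: [-2.72, 2.72], [-0.95, 1.95], [-1.27, 1.35], [-1.78, 2.02], [-1.46, 1.47], [-3.14, 3.14]. Speed limits (rad/s): [2.39, 2.39, 3.01, 3.14, 3.14, 3.14].

INTERFACE

Orientations are given as a unit quaternion [w, x, y, z].
In Python, from workcell import robot gives the robot as it stands.
- The arm moves only by the tool servo_tool, never from a script. Its argument "targets" is a list of rows, each a list of 4 numbers: the shift along the tool's x, y, z in m, then the turn about the tool's z in rad. A call has 1 to 20 rows; each row is the pose to reach, as a shift and turn from the pose commanded when the call began, along the tool's axes at that moment; what a row does not reach only later rows make up. A row lasts 1/12 s, in which the tool goes at most 41.7 mm and 7.16 degrees, less where a joint would pass 70% of its speed; a pose out of reach is approached as far as the arm can. A call with a gripper value outside its range is refused whole. "hand" is the finger opening in m, from 0 to 0.0854, set as the call begins (left out, the last holds). The fingers move at their own pace and stop on an object; "grip_force" is the grip in N (left out, the last holds). Time passes only in rows, so rows that repeat a pose let the fingers close. It gives the time, the measured TCP pose, the force, the opening and the grip force at its end, in the units of the state.
- robot.get_state(): the state, without advancing time (a new reading comes with each control period).
- robot.get_image(name): name is "scene" or "top" or "wrist"; returns a dict with "pixels" (400x640x3 uint8, blue, green, red), "z_map" (400x640 float32, m along the optical axis (not along the pixel's ray), 0 where there is no reading), "camera_matrix" (3x3 intrinsics, pixels), "origin" and "rotation" of the camera in the world; the wrist camera has in their place "tool_from_camera" (4x4, takes a point from camera to tool coordinates, whose origin is the TCP and whose axes are the flange's). Camera axes: x right, y down, z forward; pixel columns grow to the right and rows downward; lengths in m; the calibration is good to about 2 mm. A picture is of the moment at which its call begins: read the wrist's pose just before it.
- robot.close_job(): hands the job in; it is judged then, once.
The state is a dict: "t": time; "joints": joint angles; "qvel": joint speeds; "tau": joint torques, N m; "tcp_pos": TCP position; "tool_rot": TCP orientation; "contact_force": force on the tool from outside, world axes, zero at the start; "wrist_torque": the same for the moment, N m; "width": finger opening in m; "grasp_force": force on a finger pad.
Only numpy, scipy, OpenCV 4.12 (cv2) and the standard library are available. Lean on these libraries where they do the work, as an engineer would, in place of code of your own. Each camera call takes 0.05 s, during which the arm holds its last target. There are 200 camera calls.

TASK

Lift the yellow weight off the round blue base and stand it on the bench beside it, then build one centred stack of all the polished steel inserts on the base, each lying directly on a cork pad of its own so that steel never rests on steel or on the base, and put the weight back upright on top, centred; tidy the cork pads that are left over flat into the red tray. The inserts are delicate: hold them with your lightest grip and set them down softly, never dropping or pressing them; the other things on the bench are to be left alone.

Things in the scene. Friction and masses are not known exactly. Their poses are not given: they have to be found in the camera images.
- base: fixed blue-painted round stacking base, 116 mm across, flat top 15 mm above the bench; origin at the centre of its underside, z up
- tray: fixed shallow red plastic tray for spare pads, 110 (its x) by 180 (its y) mm, walls 4 mm thick and 12 mm high, floor 4 mm thick; origin at the centre of its underside. Empty at the start
- insert1: polished lens-mould insert: silvery steel disc 50 mm across, 16 mm thick, thin dark groove round its side, 0.19 to 0.30 kg; origin at the centre of its underside, z is its axis. Lies flat on the bench at the start; two to four inserts are present
- insert2: polished lens-mould insert: silvery steel disc 50 mm across, 16 mm thick, thin dark groove round its side, 0.19 to 0.30 kg; origin at the centre of its underside, z is its axis. Lies flat on the bench at the start; two to four inserts are present
- insert3: polished lens-mould insert: silvery steel disc 50 mm across, 16 mm thick, thin dark groove round its side, 0.19 to 0.30 kg; origin at the centre of its underside, z is its axis. Lies flat on the bench at the start; two to four inserts are present
- insert4: polished lens-mould insert: silvery steel disc 50 mm across, 16 mm thick, thin dark groove round its side, 0.19 to 0.30 kg; origin at the centre of its underside, z is its axis. Lies flat on the bench at the start; two to four inserts are present
- pad1: round tan cork pad, stiff, 54 mm across, 10 mm thick, 25 g; origin at the centre of its underside, z is its axis. Lies flat on the bench at the start; always four pads
- pad2: round tan cork pad, stiff, 54 mm across, 10 mm thick, 25 g; origin at the centre of its underside, z is its axis. Lies flat on the bench at the start; always four pads
- pad3: round tan cork pad, stiff, 54 mm across, 10 mm thick, 25 g; origin at the centre of its underside, z is its axis. Lies flat on the bench at the start; always four pads
- pad4: round tan cork pad, stiff, 54 mm across, 10 mm thick, 25 g; origin at the centre of its underside, z is its axis. Lies flat on the bench at the start; always four pads
- weight: yellow hold-down weight with a black knob: disc 60 mm across, 18 mm thick, neck 16 mm across from 18 to 26 mm, round knob 26 mm across from 26 to 48 mm above its underside, about 0.35 kg; origin at the centre of its underside, z up through the knob. Stands on the base at the start
- jar: bystander: small amber jar with red lid, 38 mm across, 42 mm high; origin centre of underside
- oilstone: bystander: grey oilstone stick 90 x 22 x 14 mm, long along its x; origin centre of underside
- brush: bystander: small brush lying along its x, about 200 mm long
- grinder: bystander: pencil grinder lying along its x, about 180 mm long, 24 mm thick
- wrench: bystander: wrench lying along its x, about 180 mm long
- block: bystander: steel block 50 x 50 x 30 mm; origin centre of underside
Mind the look-alikes: they are no part of the job. Leave any black look-alike of the pad2 alone.

How it is judged:
By the outcome, as a careful person would: the job done as asked, in the order asked, and still so for the second after the job is handed in, with the robot touching nothing.
Of insert1, insert2, insert3, insert4 only 2 to 4 are there at a start; the rules pass over those that are not, and their reading is None.
At some moment in a run one of pad1, pad2, pad3, pad4 may be knocked a few centimetres aside while the robot is not near it.
It also fails if it takes over 210 s, if anything falls off the work surface, if the arm or the gripper's body presses on something with over 40 N, if the wrist force passes 120 N, or if a joint passes its speed limit or range.

## Working session

There is one attempt and no reset: what is moved stays moved. The work goes in short steps, Python scripts to look and compute and a tool call to move; the robot and the scene stay as the last step left them, time stands still between calls to the robot, and variables do not carry over. Pictures are saved under pics/ and viewed, at most 14 in all, crops included, and the job is handed in when it is done.

Besides the shell and the picture viewer there is one more tool, called after "Request:" as name(argument=value, ...) on one line, values as JSON. servo_tool: Moves the arm, as the interface text tells. Its arguments: {"type":"object","properties":{"targets":{"type":"array","items":{"type":"array","items":{"type":"number"}}},"hand":{"type":"number"},"grip_force":{"type":"number"}},"required":["targets"]}

```bash
mkdir -p pics; ls; python3 - <<'E'
from workcell import robot
import cv2,pickle
s=robot.get_state();print(s)
for n in("top","scene"):
    im=robot.get_image(n);pickle.dump(im,open(f"pics/{n}0.pkl","wb"));cv2.imwrite(f"pics/{n}0.png",im["pixels"]);print(n,im["camera_matrix"],im["origin"],im["rotation"])
E
```

```text
pics
{'t': 0.0, 'joints': array([-1.14003369e+00,  1.26383407e-01, -4.06274094e-02,  1.40539385e+00,
       -1.51918266e-05,  1.57076606e+00]), 'qvel': array([ 0.00053902,  0.00057578,  0.0010824 , -0.00015578,  0.00222118,
        0.00014718]), 'tau': array([ 9.90429669e-06, -4.35914934e+01,  3.52924347e+01,  1.75048696e-02,
       -4.59579655e-05,  9.49448946e-06]), 'tcp_pos': array([ 0.21904423, -0.47666597,  0.2305178 ]), 'tool_rot': array([-7.83966851e-04,  9.76891419e-01,  2.13734671e-01, -1.79275257e-04]), 'contact_force': array([-0.81838126,  0.21424474, -0.22623896]), 'wrist_torque': array([0.01742106, 0.04547383, 0.00313162]), 'grasp_force': 0.0, 'width': 0.08551988088816141}
top [[389.62646068   0.         320.79493621]
 [  0.         389.62646068 201.67892085]
 [  0.           0.           1.        ]] [ 0.39534274 -0.00119701  1.01799487] [-0.05133976  0.70605045 -0.70324425  0.06560873]
scene [[466.39534025   0.         314.93223141]
 [  0.         466.39534025 200.15005218]
 [  0.           0.           1.        ]] [1.01467343 0.77345811 0.90658477] [-0.10080569  0.24701197  0.88719589 -0.37643959]
```

View pics/top0.png

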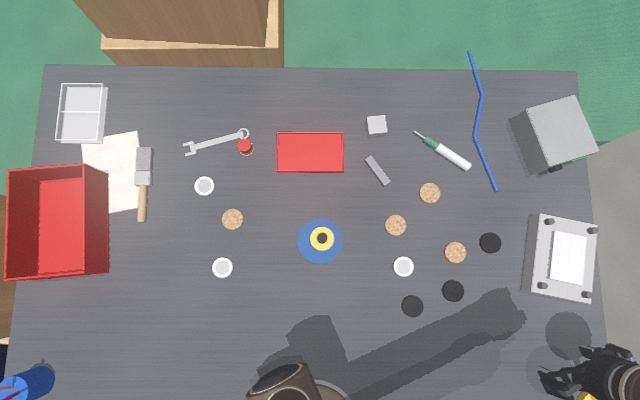

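View pics/scene0.png

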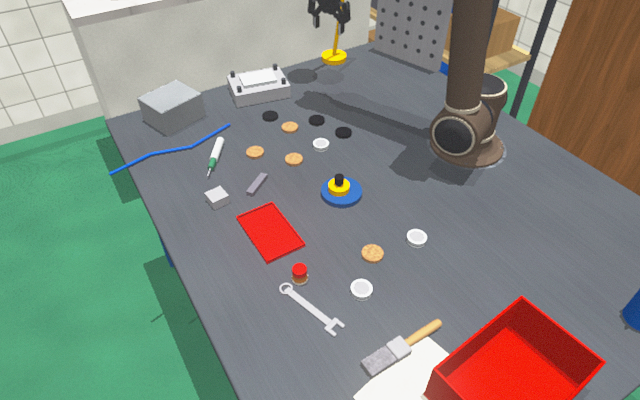

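The top view shows the base and weight at (320,240), four cork pads at (232,219), (395,225), (430,193) and (455,252), and black look-alikes at right. The tray is at (310,152), and three pale discs sit at (204,186), (222,267) and (403,266). I'll measure these and check the pale discs.

```bash
cat > h.py <<'E'
from workcell import robot
import numpy as np,cv2
from scipy.spatial.transform import Rotation as R
def rot(q): return R.from_quat([q[1],q[2],q[3],q[0]]).as_matrix()
def cam(n):
    s=robot.get_state(); im=robot.get_image(n)
    if n=="wrist":
        T=im["tool_from_camera"];Rt=rot(s["tool_rot"])
        im["M"]=Rt@T[:3,:3]; im["o"]=Rt@T[:3,3]+s["tcp_pos"]
    else:
        r=np.array(im["rotation"]); im["M"]=rot(r) if r.size==4 else r; im["o"]=np.array(im["origin"])
    return im
def ray(im,uv,z):
    d=im["M"]@np.linalg.inv(im["camera_matrix"])@np.array([uv[0],uv[1],1.]); return im["o"]+d*(z-im["o"][2])/d[2]
def pix(im,p):
    c=im["camera_matrix"]@(im["M"].T@(np.array(p)-im["o"])); return c[:2]/c[2]
def pt(im,uv):
    u,v=int(round(uv[0])),int(round(uv[1])); Z=np.median(im["z_map"][v-1:v+2,u-1:u+2])
    return im["o"]+im["M"]@(np.linalg.inv(im["camera_matrix"])@np.array([uv[0],uv[1],1.])*Z)
HSV=dict(cork=((8,60,90),(20,220,255)),yellow=((22,120,120),(35,255,255)),blue=((100,120,80),(120,255,255)),pale=((0,0,165),(180,40,255)),red=((0,170,100),(5,255,255)),dark=((0,0,0),(180,255,45)))
def blobs(im,k,amin=100,amax=1e9):
    m=cv2.inRange(cv2.cvtColor(im["pixels"],cv2.COLOR_BGR2HSV),*map(np.array,HSV[k]))
    m=cv2.morphologyEx(m,cv2.MORPH_CLOSE,np.ones((5,5)))
    cs,_=cv2.findContours(m,cv2.RETR_EXTERNAL,cv2.CHAIN_APPROX_NONE)
    return [c for c in cs if amin<cv2.contourArea(c)<amax]
def go(p,yaw=None):
    "shift in tool axes from measured pose to world TCP p"
    s=robot.get_state();Rt=rot(s["tool_rot"]);return Rt.T@(np.array(p)-s["tcp_pos"])
E
python3 - <<'E'
from h import *
im=cam("top")
for k in HSV:
    for c in blobs(im,k,100,4000):
        (u,v),(w,h),a=cv2.minAreaRect(c)
        p=pt(im,(u,v)); print(k,round(u,1),round(v,1),"size",np.round(np.array([w,h])*p[2].__rsub__(im['o'][2])/im['camera_matrix'][0,0]*1000),np.round(a),np.round(p,3))
p=im["pixels"]
cr=[cv2.resize(p[v-25:v+25,u-25:u+25],(260,260),interpolation=cv2.INTER_CUBIC) for u,v in((204,186),(222,267),(403,266))]
cv2.imwrite("pics/c1.png",np.hstack(cr))
for u,v in((204,186),(222,267),(403,266)): print([round(float(pt(im,(u+d,v))[2]),3) for d in (-14,-12,-9,-7,-4,0,4,7,9,12,14)])
E
```

```text
cork 454.5 252.0 size [52. 54.] 90.0 [ 0.434 -0.368  0.01 ]
cork 395.0 225.0 size [52. 52.] 90.0 [ 0.503 -0.215  0.008]
cork 232.0 219.0 size [52. 52.] 90.0 [0.517 0.209 0.008]
cork 141.0 203.5 size [90. 21.] 90.0 [0.555 0.442 0.019]
cork 7.5 264.0 size [ 35. 376.] 0.0 [0.4   0.696 0.103]
cork 429.0 192.5 size [49. 52.] 90.0 [ 0.591 -0.309  0.007]
blue 27.0 382.5 size [ 79. 129.] 90.0 [0.14  0.632 0.085]
blue 319.5 241.5 size [106. 106.] 90.0 [ 0.456 -0.017  0.061]
blue 479.0 121.0 size [375.  43.] 82.0 [ 0.794 -0.459  0.001]
pale 222.0 267.0 size [51. 51.] 90.0 [0.394 0.228 0.015]
pale 403.5 266.0 size [51. 49.] 90.0 [ 0.398 -0.232  0.016]
pale 203.5 185.5 size [49. 49.] 90.0 [0.604 0.285 0.017]
pale 377.2 169.8 size [85. 18.] 53.0 [ 0.65  -0.171  0.013]
pale 453.5 156.8 size [99. 22.] 34.0 [ 0.685 -0.374  0.021]
pale 216.2 141.2 size [ 35. 175.] 76.0 [0.728 0.26  0.005]
pale 376.9 124.0 size [45. 49.] 85.0 [ 0.772 -0.17   0.029]
pale 562.2 129.4 size [158. 126.] 68.0 [ 0.74  -0.63   0.088]
red 38.2 238.4 size [209. 182.] 87.0 [0.465 0.701 0.006]
dark 597.2 387.5 size [46. 31.] 40.0 [ 0.213 -0.44   0.389]
[-0.001, 0.0, 0.015, 0.016, 0.015, 0.017, 0.015, 0.018, 0.015, -0.001, -0.001]
[0.0, -0.001, 0.016, 0.015, 0.016, 0.015, 0.016, 0.015, 0.014, -0.0, -0.001]
[0.0, 0.001, 0.013, 0.016, 0.018, 0.016, 0.016, 0.015, 0.013, 0.0, -0.001]
```

View pics/c1.png

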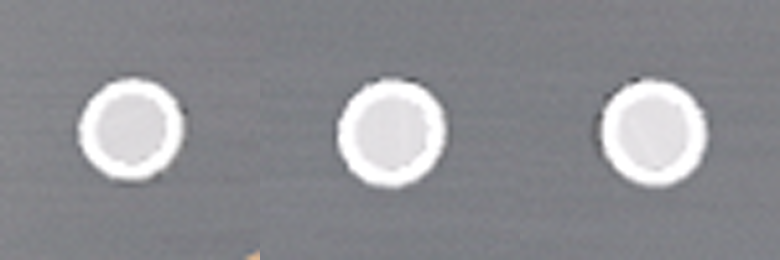

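The pale discs have flat 16 mm tops and are 50 mm across, so these are the three inserts, and one pad will be spare. Next I'll get precise coordinates and the first move.

```bash
cat >> h.py <<'E'
def cen(c):
    m=cv2.moments(c); return m["m10"]/m["m00"],m["m01"]/m["m00"]
def discs(im,k,z,r,tol=.2):
    "world centres of disc tops of colour k, height z, radius r"
    out=[]
    for c in blobs(im,k,60,1e6):
        u=cen(c); p=ray(im,u,z); e=ray(im,(u[0]+1,u[1]),z); a=cv2.contourArea(c)*np.linalg.norm(e-p)**2
        if abs(a/(np.pi*r*r)-1)<tol and p[0]<.8: out.append((np.round(p,4),round(float(np.sqrt(a/np.pi)*2e3),1)))
    return out
E
cat > look.py <<'E'
import sys
from h import *
im=cam(sys.argv[1])
s=robot.get_state();print("t",round(s["t"],2),"tcp",np.round(s["tcp_pos"],4),"j",np.round(s["joints"],2))
print("cork",discs(im,"cork",.010,.027,.35)); print("pale",discs(im,"pale",.016,.025,.3))
print("blue",discs(im,"blue",.015,.058,.3)); print("yellow",discs(im,"yellow",.033,.03,.45))
E
python3 look.py top; python3 look.py scene; python3 - <<'E'
from h import *
im=cam("top")
c=[c for c in blobs(im,"red",500) if 250<cen(c)[0]<350][0]
print([np.round(ray(im,q,.012),3) for q in cv2.boxPoints(cv2.minAreaRect(c))])
print(go([.456,-.003,.25]))
E
```

```text
t 0.2 tcp [ 0.2192 -0.4768  0.2308] j [-1.14  0.13 -0.04  1.41  0.    1.57]
cork [(array([ 0.4339, -0.368 ,  0.01  ]), 53.6), (array([ 0.5036, -0.2151,  0.01  ]), 52.6), (array([0.5174, 0.2083, 0.01  ]), 52.2), (array([ 0.5897, -0.3085,  0.01  ]), 52.5)]
pale [(array([0.3938, 0.2281, 0.016 ]), 50.3), (array([ 0.3974, -0.232 ,  0.016 ]), 50.3), (array([0.6041, 0.2843, 0.016 ]), 49.4), (array([ 0.6492, -0.1709,  0.016 ]), 43.0), (array([ 0.6869, -0.3763,  0.016 ]), 53.0), (array([ 0.7768, -0.1724,  0.016 ]), 53.4)]
blue [(array([ 0.4599, -0.0176,  0.015 ]), 109.9)]
yellow []
t 0.25 tcp [ 0.2192 -0.4769  0.2309] j [-1.14  0.13 -0.04  1.41  0.    1.57]
cork [(array([0.5542, 0.4443, 0.01  ]), 44.8), (array([0.521 , 0.2117, 0.01  ]), 49.9), (array([ 0.5081, -0.2106,  0.01  ]), 46.3), (array([ 0.5941, -0.3037,  0.01  ]), 46.0), (array([ 0.4384, -0.3637,  0.01  ]), 44.7)]
pale [(array([0.6058, 0.2855, 0.016 ]), 46.6), (array([0.3967, 0.2311, 0.016 ]), 46.1), (array([ 0.7704, -0.183 ,  0.016 ]), 47.0), (array([ 0.6868, -0.3789,  0.016 ]), 42.6), (array([-0.4904, -0.2352,  0.016 ]), 44.4)]
blue []
yellow [(array([ 0.4761, -0.0104,  0.033 ]), 45.2)]Traceback (most recent call last):
  File "<stdin>", line 3, in <module>
IndexError: list index out of range
```

```bash
sed -i 's/red=((0,170,100),(5,255,255))/red=((0,170,100),(179,255,255))/' h.py; python3 - <<'E'
from h import *
im=cam("top")
m=im["pixels"][110:190,250:370].astype(int); k=((m[...,2]>150)&(m[...,1]<70)).astype(np.uint8)
c=max(cv2.findContours(k,cv2.RETR_EXTERNAL,cv2.CHAIN_APPROX_NONE)[0],key=cv2.contourArea)
print([np.round(ray(im,q+np.array([250,110]),.012),3) for q in cv2.boxPoints(cv2.minAreaRect(c))])
print(go([.462,-.018,.30]))
E
```

```text
[array([ 0.646, -0.08 ,  0.012]), array([ 0.646, -0.08 ,  0.012]), array([ 0.646, -0.027,  0.012]), array([ 0.646, -0.027,  0.012])]
[ 0.41226005 -0.31564325 -0.06875668]
```

Request:
servo_tool(targets=[[0.1,-0.08,-0.03,-0.12],[0.2,-0.16,-0.07,-0.24],[0.3,-0.24,-0.07,-0.36],[0.412,-0.316,-0.07,-0.48],[0.412,-0.316,-0.07,-0.6],[0.412,-0.316,-0.07,-0.72],[0.412,-0.316,-0.07,-0.84],[0.412,-0.316,-0.07,-0.96],[0.412,-0.316,-0.07,-1.08],[0.412,-0.316,-0.07,-1.141],[0.412,-0.316,-0.07,-1.141],[0.412,-0.316,-0.07,-1.141],[0.412,-0.316,-0.07,-1.141],[0.412,-0.316,-0.07,-1.141],[0.412,-0.316,-0.07,-1.141],[0.412,-0.316,-0.07,-1.141],[0.412,-0.316,-0.07,-1.141],[0.412,-0.316,-0.07,-1.141]], hand=0.06)

```text
t: 1.85
tcp_pos: [0.4612, -0.0188, 0.3014]
tool_rot: [0.0, 0.707, 0.707, -0.0]
contact_force: [0.6, 0.8, -0.7]
width: 0.0599
grasp_force: 0.0
```

```bash
python3 - <<'E'
from h import *
im=cam("wrist");s=robot.get_state();print(s["t"],s["tcp_pos"],rot(s["tool_rot"]).round(3),s["joints"].round(2))
print(im["tool_from_camera"],im["camera_matrix"])
cv2.imwrite("pics/w1.png",im["pixels"])
# finger points in tool frame
T=im["tool_from_camera"];Z=im["z_map"];v,u=np.nonzero((Z>0)&(Z<.25));K=np.linalg.inv(im["camera_matrix"])
P=(T[:3,:3]@(K@np.array([u,v,np.ones_like(u)])*Z[v,u])).T+T[:3,3]
for sg in(-1,1):
    q=P[P[:,1]*sg>.0]; print(sg,len(q), q[:,2].max() if len(q) else None, np.percentile(q,[0,5,50,95,100],axis=0).round(4) if len(q) else None)
E
```

```text
1.9 [ 0.46121087 -0.01885003  0.30142624] [[ 0.001  1.     0.   ]
 [ 1.    -0.001 -0.   ]
 [-0.     0.    -1.   ]] [-0.04  0.02 -0.    1.55 -0.    1.53]
[[ 2.11239513e-04 -9.62746064e-01 -2.70407048e-01  6.98661418e-02]
 [ 9.99999871e-01  7.86666920e-05  5.01109120e-04 -6.32100121e-04]
 [-4.61168805e-04 -2.70407119e-01  9.62745957e-01 -1.42361340e-01]
 [ 0.00000000e+00  0.00000000e+00  0.00000000e+00  1.00000000e+00]] [[347.62085263   0.         323.41763577]
 [  0.         347.62085263 201.34403613]
 [  0.           0.           1.        ]]
-1 22926 -0.003881059197523684 [[-0.0119 -0.0667 -0.095 ]
 [-0.0058 -0.0619 -0.0878]
 [ 0.0126 -0.0416 -0.071 ]
 [ 0.0186 -0.0066 -0.0267]
 [ 0.0221 -0.     -0.0039]]
1 22646 -0.004468982139660405 [[-0.0118  0.     -0.095 ]
 [-0.0058  0.0065 -0.0879]
 [ 0.0127  0.0408 -0.0706]
 [ 0.0187  0.0605 -0.0265]
 [ 0.0221  0.0655 -0.0045]]
```

View pics/w1.png

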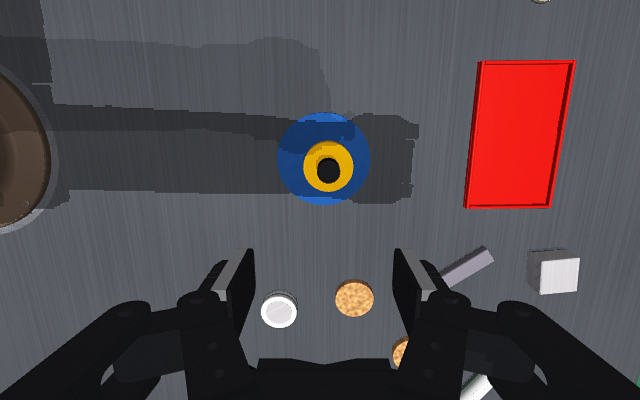

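The wrist view shows the base at (323,159), the weight slightly off its centre at (328,168), the tray at (520,135) and the fingertips about 4 mm behind the TCP. I'll measure the base, weight and tray from here.

```bash
cat > base.py <<'E'
from h import *
def hull(im,lo,hi,seed):
    m=cv2.inRange(cv2.cvtColor(im["pixels"],cv2.COLOR_BGR2HSV),np.array(lo),np.array(hi))
    m=cv2.morphologyEx(m,cv2.MORPH_OPEN,np.ones((3,3)))
    cs=[c for c in cv2.findContours(m,cv2.RETR_EXTERNAL,cv2.CHAIN_APPROX_NONE)[0] if cv2.contourArea(c)>80]
    c=min(cs,key=lambda c:np.hypot(*(np.array(cen(c))-seed))); return cv2.convexHull(c)
def circ(im,h,z):
    P=np.array([ray(im,q[0],z)[:2] for q in h]); c,r=cv2.minEnclosingCircle((P*1000).astype(np.float32)); return np.round(c,1),round(r*2,1)
def trayc(im,seed):
    h1=hull(im,(0,150,80),(6,255,255),seed) if False else None
    p=im["pixels"].astype(int); k=((p[...,2]>100)&(p[...,1]<80)&(p[...,0]<80)).astype(np.uint8)
    cs=[c for c in cv2.findContours(k,cv2.RETR_EXTERNAL,cv2.CHAIN_APPROX_NONE)[0] if cv2.contourArea(c)>500]
    c=min(cs,key=lambda c:np.hypot(*(np.array(cen(c))-seed)))
    P=np.array([ray(im,q[0],.012)[:2] for q in c],np.float32)*1000
    return cv2.minAreaRect(P)
E
python3 - <<'E'
from base import *
for n in("wrist","top"):
    im=cam(n); sd=pix(im,[.46,-.018,.015]); st=pix(im,[.68,.02,.01])
    print(n,"base",circ(im,hull(im,(98,100,40),(125,255,255),sd),.015),"weight",circ(im,hull(im,(18,120,80),(38,255,255),pix(im,[.463,-.018,.033])),.033),
     "tray",trayc(im,st))
    h=hull(im,(0,0,0),(180,255,60),pix(im,[.463,-.018,.052])); print("knob",circ(im,h,.052))
    print("pale",discs(im,"pale",.016,.025,.3)[:8],"cork",discs(im,"cork",.01,.027,.35))
E
```

```text
wrist base (array([460.4, -16.4]), 116.4) weight (array([465.8, -21. ]), 61.2) tray ((697.5873413085938, 10.020050048828125), (114.06834411621094, 179.77857971191406), 0.4056119918823242)
knob (array([465.9, -22. ]), 28.7)
pale [(array([ 0.3973, -0.2301,  0.016 ]), 46.2), (array([ 0.7813, -0.1746,  0.016 ]), 52.7)] cork [(array([ 0.5033, -0.212 ,  0.01  ]), 52.2)]
top base (array([ 796.4, -461.4]), 407.5) weight (array([  95.8, -662.2]), 53.6) tray ((509.4942932128906, 652.8206176757812), (285.40380859375, 255.68511962890625), 4.991168975830078)
knob (array([181.9, 718.9]), 65.7)
pale [(array([0.3938, 0.228 , 0.016 ]), 50.4), (array([0.6041, 0.2843, 0.016 ]), 49.4), (array([ 0.6491, -0.2452,  0.016 ]), 43.1), (array([ 0.6868, -0.3764,  0.016 ]), 53.4)] cork [(array([ 0.4339, -0.3679,  0.01  ]), 53.7), (array([0.5173, 0.2083, 0.01  ]), 52.3), (array([ 0.589, -0.312,  0.01 ]), 48.4)]
```

Request:
servo_tool(targets=[[-0.003,0.005,0.04,0],[-0.003,0.005,0.08,0],[-0.003,0.005,0.12,0],[-0.003,0.005,0.16,0],[-0.003,0.005,0.2,0],[-0.003,0.005,0.225,0],[-0.003,0.005,0.24,0],[-0.003,0.005,0.25,0],[-0.003,0.005,0.258,0],[-0.003,0.005,0.263,0],[-0.003,0.005,0.263,0],[-0.003,0.005,0.263,0],[-0.003,0.005,0.263,0]])

```text
t: 3.08
tcp_pos: [0.4675, -0.0209, 0.0394]
tool_rot: [0.001, 0.707, 0.707, 0.001]
contact_force: [0.2, -0.3, -0.5]
width: 0.0598
grasp_force: 0.0
```

Request:
servo_tool(targets=[[0,0,0,0],[0,0,0,0],[0,0,0,0],[0,0,0,0],[0,0,0,0],[0,0,0,0],[0,0,0,0],[0,0,0,0]], hand=0.015, grip_force=40)

```text
t: 3.75
tcp_pos: [0.4668, -0.0208, 0.039]
tool_rot: [0.0, 0.707, 0.707, 0.0]
contact_force: [-1.2, 0.4, 6.1]
width: 0.0253
grasp_force: 39.1
```

Request:
servo_tool(targets=[[0,0,-0.015,0],[0,0,-0.04,0],[0.03,0,-0.05,0],[0.06,-0.003,-0.05,0],[0.09,-0.006,-0.05,0],[0.115,-0.006,-0.04,0],[0.121,-0.006,-0.02,0],[0.121,-0.006,0,0],[0.121,-0.006,0.007,0],[0.121,-0.006,0.012,0],[0.121,-0.006,0.012,0],[0.121,-0.006,0.012,0]])

```text
t: 4.75
tcp_pos: [0.4608, 0.0998, 0.0267]
tool_rot: [0.0, 0.707, 0.707, 0.0]
contact_force: [0.2, -0.2, -3.4]
width: 0.0245
grasp_force: 40.1
```

Request:
servo_tool(targets=[[0,0,0.001,0],[0,0,0.002,0],[0,0,0.003,0],[0,0,0.003,0],[0,0,0.003,0]])

```text
t: 5.17
tcp_pos: [0.4612, 0.1, 0.024]
tool_rot: [0.001, 0.707, 0.707, 0.001]
contact_force: [0.4, -1.0, 2.3]
width: 0.0247
grasp_force: 40.6
```

Request:
servo_tool(targets=[[0,0,0,0],[0,0,0,0],[0,0,0,0],[0,0,-0.02,0],[0,0,-0.05,0],[0.02,0.01,-0.09,0],[0.05,0.03,-0.12,0],[0.08,0.05,-0.126,0],[0.108,0.056,-0.126,0],[0.108,0.056,-0.126,0],[0.108,0.056,-0.126,0],[0.108,0.056,-0.126,0]], hand=0.07, grip_force=20)

```text
t: 6.17
tcp_pos: [0.5158, 0.208, 0.1487]
tool_rot: [-0.0, 0.707, 0.708, -0.001]
contact_force: [-0.5, -0.4, -0.8]
width: 0.0704
grasp_force: 0.0
```

```bash
cat > w.py <<'E'
# close look: wrist camera, disc colour+height -> shift in tool axes to centre
import sys
from base import *
k,z,d=sys.argv[1],float(sys.argv[2]),float(sys.argv[3])
im=cam("wrist"); s=robot.get_state(); t=s["tcp_pos"]
lo,hi=HSV[k]; h=hull(im,lo,hi,pix(im,[t[0],t[1],z])); c,dd=circ(im,h,z)
P=np.array([ray(im,q[0],z)[:2] for q in h],np.float32)*1000
e=cv2.fitEllipse(P)
top=cam("top")
print("t",round(s["t"],2),"tcp",t.round(4),"centre",c,"dia",dd,"want",d,"ell",np.round(e[0],1),np.round(e[1],1))
print("surface z",pt(im,pix(im,[c[0]/1e3,c[1]/1e3,z]))[2].round(4),"shift", (rot(s["tool_rot"]).T@(np.array([e[0][0]/1e3,e[0][1]/1e3,z])-t)).round(4))
print("top cork",[tuple(q[0][:2]) for q in discs(top,"cork",.01,.027,.35)])
E
python3 w.py cork .01 54
python3 - <<'E'
from h import *
cv2.imwrite("pics/w2.png",cam("wrist")["pixels"])
E
```

```text
t 6.22 tcp [0.5157 0.2075 0.1488] centre [517.1 210.9] dia 55.0 want 54.0 ell [516.9 210.7] [53.7 55. ]
surface z 0.0097 shift [0.0033 0.0014 0.1388]
top cork [(np.float64(0.434), np.float64(-0.3679)), (np.float64(0.5037), np.float64(-0.2152)), (np.float64(0.5173), np.float64(0.2082)), (np.float64(0.5898), np.float64(-0.3083))]
```

View pics/w2.png

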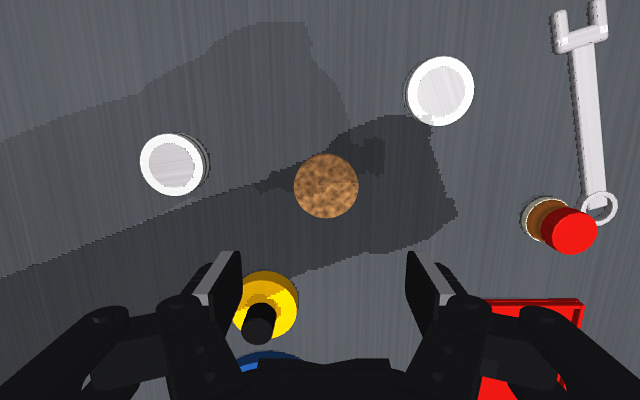

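The pad at (326,186) has the right size, and its top measures 9.7 mm high. I'll descend and grip it lightly.

Request:
servo_tool(targets=[[0.003,0.001,0.04,0],[0.003,0.001,0.08,0],[0.003,0.001,0.11,0],[0.003,0.001,0.13,0],[0.003,0.001,0.14,0],[0.003,0.001,0.145,0],[0.003,0.001,0.147,0],[0.003,0.001,0.148,0],[0.003,0.001,0.148,0],[0.003,0.001,0.148,0]])

```text
t: 7.15
tcp_pos: [0.5184, 0.2115, 0.0027]
tool_rot: [0.0, 0.707, 0.707, 0.001]
contact_force: [0.6, -0.3, -0.0]
width: 0.0698
grasp_force: 0.0
```

Request:
servo_tool(targets=[[0,0,0,0],[0,0,0,0],[0,0,0,0],[0,0,0,0],[0,0,0,0],[0,0,0,0],[0,0,-0.01,0],[0,0,-0.03,0],[0,0,-0.06,0],[0,0,-0.06,0],[0,0,-0.06,0]], hand=0.045, grip_force=20)

```text
t: 8.07
tcp_pos: [0.519, 0.2119, 0.064]
tool_rot: [0.001, 0.707, 0.707, 0.002]
contact_force: [-0.4, 0.6, -0.9]
width: 0.0522
grasp_force: 21.1
```

```bash
python3 - <<'E'
from h import *
print(robot.get_state()["tcp_pos"]);cv2.imwrite("pics/w3.png",cam("wrist")["pixels"][100:400,120:520])
E
```

```text
[0.51896368 0.21189715 0.06395208]
```

View pics/w3.png

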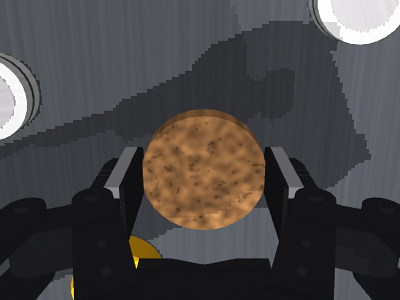

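The pad is held level and centred between the fingers. I'll carry it over the base, clearing the weight's knob.

Request:
servo_tool(targets=[[0,0,-0.03,0],[-0.02,-0.005,-0.06,0],[-0.055,-0.015,-0.065,0],[-0.09,-0.025,-0.065,0],[-0.125,-0.035,-0.065,0],[-0.16,-0.045,-0.065,0],[-0.195,-0.055,-0.06,0],[-0.22,-0.0585,-0.04,0],[-0.227,-0.0585,-0.01,0],[-0.227,-0.0585,0.02,0],[-0.227,-0.0585,0.035,0],[-0.227,-0.0585,0.041,0],[-0.227,-0.0585,0.041,0],[-0.227,-0.0585,0.041,0],[-0.227,-0.0585,0.041,0]])

```text
t: 9.37
tcp_pos: [0.46, -0.0156, 0.0213]
tool_rot: [0.001, 0.707, 0.708, 0.001]
contact_force: [-0.3, -0.1, -0.4]
width: 0.0518
grasp_force: 24.8
```

Request:
servo_tool(targets=[[0,0,0.001,0],[0,0,0.002,0],[0,0,0.003,0],[0,0,0.003,0],[0,0,0.003,0]])

```text
t: 9.78
tcp_pos: [0.4592, -0.0158, 0.0174]
tool_rot: [0.0, 0.707, 0.708, 0.0]
contact_force: [0.5, -0.1, -0.1]
width: 0.0519
grasp_force: 24.8
```

Request:
servo_tool(targets=[[0,0,0.001,0],[0,0,0.001,0],[0,0,0.001,0]])

```text
t: 10.03
tcp_pos: [0.4593, -0.0159, 0.0165]
tool_rot: [0.0, 0.707, 0.707, 0.0]
contact_force: [-0.4, -0.0, 3.1]
width: 0.0524
grasp_force: 25.1
```

Request:
servo_tool(targets=[[0,0,0,0],[0,0,0,0],[0,0,0,0],[0,0,-0.015,0],[0,0,-0.05,0],[0,0,-0.09,0],[0,0,-0.133,0],[0,0,-0.133,0],[0,0,-0.133,0],[0,0,-0.133,0]], hand=0.07)

```text
t: 10.87
tcp_pos: [0.4591, -0.0159, 0.1491]
tool_rot: [0.0, 0.707, 0.707, 0.0]
contact_force: [-1.0, -0.4, -2.0]
width: 0.0698
grasp_force: 0.0
```

```bash
cat > b.py <<'E'
# base and what lies on it: b.py colour z
import sys
from base import *
k,z=sys.argv[1],float(sys.argv[2])
for n in("wrist","top"):
    im=cam(n); s=robot.get_state()
    hb=hull(im,(98,100,40),(125,255,255),pix(im,[.46,-.016,.015])); 
    f=lambda h,z:np.round(cv2.fitEllipse(np.array([ray(im,q[0],z)[:2] for q in h],np.float32)*1000)[:2],1)
    print(n,s["tcp_pos"].round(4),"base",f(hb,.015).tolist(),k,f(hull(im,*HSV[k],pix(im,[.46,-.016,z])),z).tolist())
print("cork",[tuple(np.round(q[0][:2],4).tolist()) for q in discs(im,"cork",.01,.027,.35)])
E
python3 b.py cork .025
```

```text
wrist [ 0.4585 -0.0158  0.1482] base [[460.3, -16.3], [115.7, 116.2]] cork [[458.7, -16.6], [53.2, 55.0]]
top [ 0.4582 -0.0158  0.1478] base [[811.3, -451.8], [61.1, 430.9]] cork [[502.2, -211.9], [52.4, 54.1]]
cork [(0.434, -0.368), (0.5036, -0.2151), (0.5897, -0.3085)]
```

Request:
servo_tool(targets=[[0.035,-0.01,0,0],[0.07,-0.02,0,0],[0.105,-0.03,0,0],[0.14,-0.04,0,0],[0.175,-0.05,0,0],[0.21,-0.06,0,0],[0.24,-0.0645,0,0],[0.246,-0.0645,0,0],[0.246,-0.0645,0,0],[0.246,-0.0645,0,0],[0.246,-0.0645,0,0]])

```text
t: 11.88
tcp_pos: [0.3941, 0.229, 0.1485]
tool_rot: [-0.0, 0.707, 0.707, -0.001]
contact_force: [0.4, -0.1, -0.2]
width: 0.0698
grasp_force: 0.0
```

```bash
python3 w.py pale .016 50
```

```text
t 11.93 tcp [0.3943 0.2288 0.1487] centre [392.9 229.8] dia 50.0 want 50.0 ell [393.1 229.7] [49.2 49.8]
surface z 0.0156 shift [ 0.001  -0.0011  0.1327]
top cork [(np.float64(0.4339), np.float64(-0.368)), (np.float64(0.4604), np.float64(-0.0184)), (np.float64(0.5036), np.float64(-0.2151)), (np.float64(0.5897), np.float64(-0.3084))]
```

Request:
servo_tool(targets=[[0.001,-0.001,0.04,0],[0.001,-0.001,0.08,0],[0.001,-0.001,0.11,0],[0.001,-0.001,0.13,0],[0.001,-0.001,0.14,0],[0.001,-0.001,0.144,0],[0.001,-0.001,0.145,0],[0.001,-0.001,0.146,0],[0.001,-0.001,0.146,0],[0.001,-0.001,0.146,0]])

```text
t: 12.82
tcp_pos: [0.3943, 0.2316, 0.0045]
tool_rot: [0.0, 0.707, 0.707, 0.001]
contact_force: [0.1, 0.3, -0.2]
width: 0.0698
grasp_force: 0.0
```

Request:
servo_tool(targets=[[0,0,0,0],[0,0,0,0],[0,0,0,0],[0,0,0,0],[0,0,0,0],[0,0,0,0],[0,0,0,0],[0,0,-0.005,0],[0,0,-0.015,0],[0,0,-0.03,0],[0,0,-0.03,0],[0,0,-0.03,0]], hand=0.045, grip_force=20)

```text
t: 13.82
tcp_pos: [0.3942, 0.2316, 0.0343]
tool_rot: [0.0, 0.707, 0.707, 0.001]
contact_force: [-0.1, 0.1, -2.3]
width: 0.049
grasp_force: 21.5
```

```bash
python3 - <<'E'
from h import *
im=cam("wrist");s=robot.get_state();t=s["tcp_pos"];print(t.round(4),s["contact_force"].round(1))
for d in(-.02,0,.02): 
    print(d,pt(im,pix(im,[t[0],t[1]+d,t[2]+.013])).round(4))
cv2.imwrite("pics/w4.png",im["pixels"][100:400,120:520])
E
```

```text
[0.3936 0.2312 0.0335] [-0.7  0.2 -2.1]
-0.02 [0.3936 0.2106 0.0457]
0 [0.3936 0.231  0.0461]
0.02 [0.3936 0.2511 0.0461]
```

View pics/w4.png

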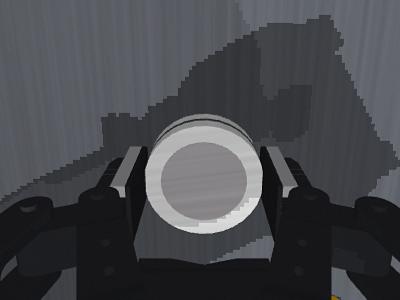

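The insert is held level, with its top at 46 mm for a TCP of 34 mm. I'll carry it to the base and stop just above the pad.

Request:
servo_tool(targets=[[0,0,-0.03,0],[-0.01,0,-0.065,0],[-0.04,0.01,-0.09,0],[-0.075,0.02,-0.09,0],[-0.11,0.03,-0.09,0],[-0.145,0.04,-0.09,0],[-0.18,0.05,-0.09,0],[-0.215,0.06,-0.08,0],[-0.238,0.066,-0.06,0],[-0.246,0.066,-0.04,0],[-0.246,0.066,-0.02,0],[-0.246,0.066,-0.008,0],[-0.246,0.066,-0.001,0],[-0.246,0.066,0.001,0],[-0.246,0.066,0.001,0],[-0.246,0.066,0.001,0],[-0.246,0.066,0.001,0]])

```text
t: 15.28
tcp_pos: [0.4604, -0.0146, 0.0332]
tool_rot: [0.001, 0.707, 0.708, 0.001]
contact_force: [-0.3, 0.0, -2.7]
width: 0.0488
grasp_force: 22.3
```

```bash
cat > hz.py <<'E'
# held object's top height (13 mm over the TCP) and centre from wrist
import sys
from base import *
k,dz=sys.argv[1],float(sys.argv[2])
im=cam("wrist");s=robot.get_state();t=s["tcp_pos"]
print("tcp",t.round(4),"F",s["contact_force"].round(1),"top z",[pt(im,pix(im,[t[0],t[1]+d,t[2]+dz]))[2].round(4) for d in(-.015,-.008,0,.008,.015)])
h=hull(im,*HSV[k],pix(im,t+[0,0,dz])); e=cv2.fitEllipse(np.array([ray(im,q[0],t[2]+dz)[:2] for q in h],np.float32)*1000);print("centre",np.round(e[:2],1).tolist())
E
python3 hz.py pale .012
```

```text
tcp [ 0.4604 -0.0147  0.0332] F [ 0.2  0.1 -1.7] top z [np.float64(0.0449), np.float64(0.045), np.float64(0.0453), np.float64(0.0451), np.float64(0.0448)]
centre [[459.8, -16.1], [49.3, 49.6]]
```

Request:
servo_tool(targets=[[0,0,0.001,0],[0,0,0.0015,0],[0,0,0.002,0],[0,0,0.0025,0],[0,0,0.003,0],[0,0,0.003,0],[0,0,0.003,0]])

```text
t: 15.92
tcp_pos: [0.4596, -0.0148, 0.0293]
tool_rot: [-0.0, 0.707, 0.707, -0.0]
contact_force: [0.8, -0.2, -2.3]
width: 0.0488
grasp_force: 22.4
```

Request:
servo_tool(targets=[[0,0,0.0003,0],[0,0,0.0006,0],[0,0,0.0006,0],[0,0,0.0006,0]])

```text
t: 16.25
tcp_pos: [0.4597, -0.0149, 0.0292]
tool_rot: [0.0, 0.707, 0.707, 0.0]
contact_force: [-3.0, 0.5, 5.7]
width: 0.0487
grasp_force: 23.0
```

```bash
python3 hz.py pale .012
```

```text
tcp [ 0.4597 -0.0148  0.0292] F [-3.4  0.2  6.2] top z [np.float64(0.041), np.float64(0.0407), np.float64(0.0409), np.float64(0.0407), np.float64(0.0411)]
centre [[459.1, -16.4], [49.4, 49.7]]
```

Request:
servo_tool(targets=[[0,0,-0.0003,0],[0,0,-0.0003,0],[0,0,-0.0003,0],[0,0,-0.0003,0],[0,0,-0.005,0],[0,0,-0.03,0],[0,0,-0.06,0],[-0.03,0.01,-0.09,0],[-0.065,0.02,-0.12,0],[-0.1,0.03,-0.121,0],[-0.135,0.04,-0.121,0],[-0.17,0.043,-0.121,0],[-0.195,0.0435,-0.121,0],[-0.1975,0.0435,-0.121,0],[-0.1975,0.0435,-0.121,0],[-0.1975,0.0435,-0.121,0],[-0.1975,0.0435,-0.121,0]], hand=0.07)

```text
t: 17.72
tcp_pos: [0.5032, -0.2113, 0.1498]
tool_rot: [-0.0, 0.706, 0.708, 0.0]
contact_force: [-0.5, 0.1, -0.0]
width: 0.0702
grasp_force: 0.0
```

```bash
python3 w.py cork .01 54; python3 b.py pale .041
```

```text
t 17.77 tcp [ 0.5033 -0.2112  0.1498] centre [ 503.9 -213.9] dia 55.4 want 54.0 ell [ 503.6 -214.1] [53.7 55.2]
surface z 0.0097 shift [-0.003   0.0003  0.1398]
top cork [(np.float64(0.5037), np.float64(-0.2149))]
wrist [ 0.5034 -0.2112  0.1499] base [[462.9, -64.3], [26.5, 58.8]] pale [[406.7, -222.6], [45.4, 45.8]]
top [ 0.5034 -0.2113  0.1499] base [[460.9, -17.5], [113.7, 114.3]] pale [[459.5, -18.1], [50.0, 53.7]]
cork [(0.5037, -0.2149)]
```

Request:
servo_tool(targets=[[-0.003,0,0.04,0],[-0.003,0,0.08,0],[-0.003,0,0.11,0],[-0.003,0,0.13,0],[-0.003,0,0.14,0],[-0.003,0,0.145,0],[-0.003,0,0.147,0],[-0.003,0,0.148,0],[-0.003,0,0.148,0],[-0.003,0,0.148,0]])

```text
t: 18.75
tcp_pos: [0.5043, -0.2157, 0.0031]
tool_rot: [0.001, 0.707, 0.707, 0.0]
contact_force: [0.1, 0.7, 0.3]
width: 0.0701
grasp_force: 0.0
```

Request:
servo_tool(targets=[[0,0,0,0],[0,0,0,0],[0,0,0,0],[0,0,0,0],[0,0,0,0],[0,0,0,0],[0,0,-0.02,0],[0,0,-0.06,0],[0,0,-0.09,0],[0,0,-0.09,0],[0,0,-0.09,0],[0,0,-0.09,0]], hand=0.045)

```text
t: 19.75
tcp_pos: [0.5031, -0.2153, 0.0914]
tool_rot: [-0.0, 0.707, 0.707, -0.0]
contact_force: [-1.1, -0.2, 0.1]
width: 0.0524
grasp_force: 21.2
```

```bash
python3 hz.py cork .0075
```

```text
tcp [ 0.5027 -0.215   0.0907] F [-0.2 -0.1 -0.7] top z [np.float64(0.0983), np.float64(0.0984), np.float64(0.098), np.float64(0.0981), np.float64(0.0979)]
centre [[502.6, -213.1], [53.4, 56.9]]
```

Request:
servo_tool(targets=[[0.035,-0.01,-0.02,0],[0.07,-0.02,-0.02,0],[0.105,-0.03,-0.02,0],[0.14,-0.04,-0.02,0],[0.175,-0.043,-0.015,0],[0.193,-0.043,0,0],[0.1977,-0.043,0.02,0],[0.1977,-0.043,0.035,0],[0.1977,-0.043,0.042,0],[0.1977,-0.043,0.044,0],[0.1977,-0.043,0.044,0],[0.1977,-0.043,0.044,0],[0.1977,-0.043,0.044,0]])

```text
t: 20.88
tcp_pos: [0.4608, -0.018, 0.0484]
tool_rot: [0.0, 0.707, 0.707, 0.0]
contact_force: [-0.2, -0.3, -0.1]
width: 0.0524
grasp_force: 21.3
```

```bash
python3 hz.py cork .0075
```

```text
tcp [ 0.4608 -0.018   0.0485] F [ 0.5 -0.1 -0.1] top z [np.float64(0.055), np.float64(0.0551), np.float64(0.0549), np.float64(0.0547), np.float64(0.0548)]
centre [[459.8, -12.7], [52.7, 62.8]]
```

Request:
servo_tool(targets=[[0,0,0.001,0],[0,0,0.002,0],[0,0,0.003,0],[0,0,0.0033,0],[0,0,0.0033,0],[0,0,0.0033,0]])

```text
t: 21.43
tcp_pos: [0.4601, -0.0176, 0.0443]
tool_rot: [-0.0, 0.707, 0.707, -0.0]
contact_force: [-0.7, -0.2, -0.1]
width: 0.052
grasp_force: 21.3
```

Request:
servo_tool(targets=[[0,0,0.0003,0],[0,0,0.0006,0],[0,0,0.0006,0],[0,0,0.0006,0]])

```text
t: 21.77
tcp_pos: [0.4602, -0.0176, 0.044]
tool_rot: [0.0, 0.707, 0.707, 0.0]
contact_force: [-0.2, -0.0, 1.9]
width: 0.0523
grasp_force: 21.5
```

```bash
python3 hz.py cork .0075
```

```text
tcp [ 0.4602 -0.0176  0.044 ] F [-0.6 -0.1  2.5] top z [np.float64(0.0507), np.float64(0.0505), np.float64(0.0507), np.float64(0.0506), np.float64(0.0514)]
centre [[459.3, -12.9], [52.7, 61.7]]
```

Request:
servo_tool(targets=[[0,0,0,0],[0,0,0,0],[0,0,0,0],[0,0,-0.005,0],[0,0,-0.03,0],[0,0,-0.06,0],[-0.02,-0.01,-0.09,0],[-0.055,-0.02,-0.106,0],[-0.09,-0.03,-0.106,0],[-0.125,-0.04,-0.106,0],[-0.16,-0.05,-0.106,0],[-0.195,-0.06,-0.106,0],[-0.2134,-0.063,-0.106,0],[-0.2134,-0.063,-0.106,0],[-0.2134,-0.063,-0.106,0],[-0.2134,-0.063,-0.106,0]], hand=0.07)

```text
t: 23.15
tcp_pos: [0.3973, -0.2308, 0.1499]
tool_rot: [-0.0, 0.707, 0.707, 0.0]
contact_force: [-0.1, 0.4, -0.7]
width: 0.0701
grasp_force: 0.0
```

```bash
python3 w.py pale .016 50; python3 b.py cork .051
```

```text
t 23.2 tcp [ 0.3974 -0.2304  0.1499] centre [ 397.  -230.9] dia 50.2 want 50.0 ell [ 397.  -230.8] [49.5 49.8]
surface z 0.016 shift [-0.0005 -0.0004  0.1339]
top cork [(np.float64(0.4622), np.float64(-0.0186)), (np.float64(0.5898), np.float64(-0.3083))]Traceback (most recent call last):
  File "b.py", line 7, in <module>
    hb=hull(im,(98,100,40),(125,255,255),pix(im,[.46,-.016,.015]));
  File "base.py", line 6, in hull
    c=min(cs,key=lambda c:np.hypot(*(np.array(cen(c))-seed))); return cv2.convexHull(c)
ValueError: min() iterable argument is empty
```

Request:
servo_tool(targets=[[-0.001,0,0.04,0],[-0.001,0,0.08,0],[-0.001,0,0.11,0],[-0.001,0,0.13,0],[-0.001,0,0.14,0],[-0.001,0,0.144,0],[-0.001,0,0.145,0],[-0.001,0,0.146,0],[-0.001,0,0.146,0],[-0.001,0,0.146,0]])

```text
t: 24.13
tcp_pos: [0.3983, -0.2326, 0.0051]
tool_rot: [0.001, 0.707, 0.708, 0.0]
contact_force: [0.6, 0.8, 0.3]
width: 0.07
grasp_force: 0.0
```

Request:
servo_tool(targets=[[0,0,0,0],[0,0,0,0],[0,0,0,0],[0,0,0,0],[0,0,0,0],[0,0,0,0],[0,0,0,0],[0,0,-0.01,0],[0,0,-0.04,0],[0,0,-0.08,0],[0,0,-0.1,0],[0,0,-0.1,0],[0,0,-0.1,0],[0,0,-0.1,0]], hand=0.045)

```text
t: 25.3
tcp_pos: [0.3966, -0.2317, 0.1028]
tool_rot: [-0.001, 0.707, 0.707, -0.0]
contact_force: [0.4, -0.3, -2.1]
width: 0.0484
grasp_force: 22.2
```

```bash
python3 hz.py pale .012
```

```text
tcp [ 0.3963 -0.2315  0.1023] F [ 0.3  0.5 -2.8] top z [np.float64(0.1141), np.float64(0.1137), np.float64(0.1136), np.float64(0.1142), np.float64(0.1138)]
centre [[396.1, -229.9], [49.3, 49.7]]
```

Request:
servo_tool(targets=[[0.03,0.01,-0.02,0],[0.065,0.02,-0.03,0],[0.1,0.03,-0.03,0],[0.135,0.04,-0.03,0],[0.17,0.05,-0.03,0],[0.2,0.06,-0.02,0],[0.2138,0.0637,0,0],[0.2138,0.0637,0.02,0],[0.2138,0.0637,0.033,0],[0.2138,0.0637,0.04,0],[0.2138,0.0637,0.042,0],[0.2138,0.0637,0.042,0],[0.2138,0.0637,0.042,0],[0.2138,0.0637,0.042,0]])

```text
t: 26.52
tcp_pos: [0.4614, -0.0186, 0.0625]
tool_rot: [0.0, 0.707, 0.707, 0.0]
contact_force: [-0.1, 0.8, -2.7]
width: 0.0488
grasp_force: 22.3
```

```bash
python3 hz.py pale .012
```

```text
tcp [ 0.4615 -0.0185  0.0627] F [ 0.8  0.9 -2.3] top z [np.float64(0.0737), np.float64(0.0736), np.float64(0.074), np.float64(0.0738), np.float64(0.0737)]
centre [[460.8, -16.4], [49.0, 49.4]]
```

Request:
servo_tool(targets=[[0,-0.0008,0.001,0],[0,-0.0008,0.003,0],[0,-0.0008,0.0045,0],[0,-0.0008,0.0055,0],[0,-0.0008,0.006,0],[0,-0.0008,0.006,0],[0,-0.0008,0.006,0]])

```text
t: 27.15
tcp_pos: [0.4599, -0.0183, 0.0558]
tool_rot: [-0.0, 0.707, 0.707, -0.0]
contact_force: [-1.1, 0.3, -1.6]
width: 0.0485
grasp_force: 22.5
```

```bash
python3 hz.py pale .012
```

```text
tcp [ 0.4599 -0.0182  0.0558] F [-1.7  0.3 -2.5] top z [np.float64(0.0671), np.float64(0.067), np.float64(0.067), np.float64(0.067), np.float64(0.0671)]
centre [[459.4, -16.2], [49.1, 49.6]]
```

Request:
servo_tool(targets=[[0,0,0.0002,0],[0,0,0.0003,0],[0,0,0.0003,0],[0,0,0.0003,0]])

```text
t: 27.53
tcp_pos: [0.46, -0.0182, 0.0558]
tool_rot: [0.0, 0.707, 0.707, -0.0]
contact_force: [-3.5, -0.3, 2.9]
width: 0.0484
grasp_force: 22.8
```

Request:
servo_tool(targets=[[0,0,-0.0002,0],[0,0,-0.0002,0],[0,0,-0.0002,0],[0,0,-0.0002,0],[0,0,-0.005,0],[0,0,-0.03,0],[0,0,-0.06,0],[-0.03,-0.004,-0.085,0],[-0.065,-0.008,-0.094,0],[-0.105,-0.012,-0.094,0],[-0.145,-0.016,-0.094,0],[-0.185,-0.02,-0.094,0],[-0.225,-0.024,-0.094,0],[-0.265,-0.026,-0.094,0],[-0.305,-0.026,-0.094,0],[-0.335,-0.026,-0.094,0],[-0.349,-0.026,-0.094,0],[-0.349,-0.026,-0.094,0],[-0.349,-0.026,-0.094,0],[-0.349,-0.026,-0.094,0]], hand=0.07)

```text
t: 29.2
tcp_pos: [0.4343, -0.3661, 0.1495]
tool_rot: [-0.0, 0.706, 0.708, 0.0]
contact_force: [-1.1, 0.7, 0.1]
width: 0.0701
grasp_force: 0.0
```

```bash
python3 w.py cork .01 54; python3 - <<'E'
from base import *
im=cam("top")
f=lambda h,z:np.round(cv2.fitEllipse(np.array([ray(im,q[0],z)[:2] for q in h],np.float32)*1000)[:2],1)
print(f(hull(im,*HSV["blue"],pix(im,[.46,-.016,.015])),.015).tolist(),f(hull(im,*HSV["pale"],pix(im,[.46,-.016,.067])),.067).tolist())
cv2.imwrite("pics/t5.png",np.hstack([im["pixels"][100:340,160:520],cam("scene")["pixels"][100:340,160:520]]))
E
```

```text
t 29.25 tcp [ 0.4345 -0.3659  0.1497] centre [ 433.8 -367.7] dia 55.3 want 54.0 ell [ 433.6 -367.7] [53.7 55.1]
surface z 0.0099 shift [-0.002  -0.0009  0.1397]
top cork [(np.float64(0.4339), np.float64(-0.3677)), (np.float64(0.5898), np.float64(-0.3083))]
[[811.0, -451.3], [57.7, 429.9]] [[460.3, -18.1], [50.7, 54.0]]
```

View pics/t5.png

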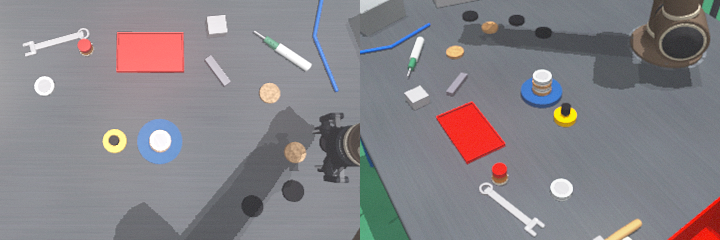

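The stack of two pads and two inserts stands upright on the base (crop, 160,141). The weight is beside it and the third insert is untouched at far left. I'll pick the third pad.

Request:
servo_tool(targets=[[-0.002,-0.001,0.04,0],[-0.002,-0.001,0.08,0],[-0.002,-0.001,0.11,0],[-0.002,-0.001,0.13,0],[-0.002,-0.001,0.14,0],[-0.002,-0.001,0.145,0],[-0.002,-0.001,0.147,0],[-0.002,-0.001,0.148,0],[-0.002,-0.001,0.148,0],[-0.002,-0.001,0.148,0]])

```text
t: 30.23
tcp_pos: [0.4342, -0.3699, 0.0029]
tool_rot: [0.001, 0.707, 0.707, 0.0]
contact_force: [-0.7, 0.1, 0.0]
width: 0.0698
grasp_force: 0.0
```

Request:
servo_tool(targets=[[0,0,0,0],[0,0,0,0],[0,0,0,0],[0,0,0,0],[0,0,0,0],[0,0,0,0],[0,0,-0.02,0],[0,0,-0.06,0],[0,0,-0.1,0],[0,0,-0.12,0],[0,0,-0.12,0],[0,0,-0.12,0],[0,0,-0.12,0]], hand=0.045)

```text
t: 31.32
tcp_pos: [0.433, -0.369, 0.1207]
tool_rot: [-0.0, 0.707, 0.707, -0.0]
contact_force: [-0.3, 0.0, -0.0]
width: 0.0522
grasp_force: 21.2
```

```bash
python3 hz.py cork .0075
```

```text
tcp [ 0.4327 -0.3687  0.1201] F [-0.3  0.3 -0.4] top z [np.float64(0.1275), np.float64(0.1277), np.float64(0.1275), np.float64(0.1273), np.float64(0.1279)]
centre [[432.5, -366.4], [53.4, 56.8]]
```

Request:
servo_tool(targets=[[0.03,0.005,-0.02,0],[0.07,0.01,-0.02,0],[0.11,0.015,-0.02,0],[0.15,0.02,-0.02,0],[0.19,0.025,-0.02,0],[0.23,0.027,-0.02,0],[0.27,0.027,-0.02,0],[0.31,0.027,-0.02,0],[0.34,0.027,-0.01,0],[0.3513,0.027,0.01,0],[0.3513,0.027,0.03,0],[0.3513,0.027,0.043,0],[0.3513,0.027,0.047,0],[0.3513,0.027,0.047,0],[0.3513,0.027,0.047,0],[0.3513,0.027,0.047,0]])

```text
t: 32.7
tcp_pos: [0.4604, -0.0182, 0.075]
tool_rot: [0.0, 0.707, 0.707, 0.0]
contact_force: [0.1, 0.5, 1.3]
width: 0.0526
grasp_force: 21.2
```

```bash
python3 hz.py cork .0075
```

```text
tcp [ 0.4606 -0.0182  0.0752] F [-0.  -0.4  0.1] top z [np.float64(0.0825), np.float64(0.0823), np.float64(0.0821), np.float64(0.0822), np.float64(0.0822)]
centre [[459.5, -11.1], [52.9, 66.9]]
```

Top is 5.3 mm above its final height of 77 mm.

Request:
servo_tool(targets=[[0,0,0.001,0],[0,0,0.0025,0],[0,0,0.0035,0],[0,0,0.0042,0],[0,0,0.0045,0],[0,0,0.0045,0],[0,0,0.0045,0]])

```text
t: 33.33
tcp_pos: [0.46, -0.0179, 0.07]
tool_rot: [-0.0, 0.707, 0.707, -0.0]
contact_force: [0.3, -0.2, -0.1]
width: 0.0523
grasp_force: 21.2
```

Request:
servo_tool(targets=[[0,0,0.0002,0],[0,0,0.0004,0],[0,0,0.0004,0],[0,0,0.0004,0]])

```text
t: 33.67
tcp_pos: [0.4601, -0.0179, 0.0698]
tool_rot: [0.0, 0.707, 0.707, 0.0]
contact_force: [-1.0, 0.2, 2.6]
width: 0.0524
grasp_force: 21.4
```

```bash
python3 hz.py cork .0075
```

```text
tcp [ 0.4601 -0.0179  0.0698] F [-1.1  0.7  2. ] top z [np.float64(0.0768), np.float64(0.0766), np.float64(0.0767), np.float64(0.0766), np.float64(0.0773)]
centre [[459.4, -11.3], [52.9, 66.5]]
```

Request:
servo_tool(targets=[[0,0,0,0],[0,0,0,0],[0,0,0,0],[0,0,-0.005,0],[0,0,-0.03,0],[0,0,-0.065,0],[0.03,0.015,-0.08,0],[0.065,0.03,-0.08,0],[0.1,0.047,-0.08,0],[0.135,0.064,-0.08,0],[0.17,0.08,-0.08,0],[0.205,0.097,-0.08,0],[0.24,0.114,-0.08,0],[0.275,0.13,-0.08,0],[0.297,0.142,-0.08,0],[0.304,0.144,-0.08,0],[0.304,0.144,-0.08,0],[0.304,0.144,-0.08,0],[0.304,0.144,-0.08,0]], hand=0.07)

```text
t: 35.3
tcp_pos: [0.6033, 0.285, 0.1498]
tool_rot: [0.0, 0.707, 0.707, -0.0]
contact_force: [-0.0, 0.2, 0.0]
width: 0.0699
grasp_force: 0.0
```

```bash
python3 w.py pale .016 50
```

```text
t 35.35 tcp [0.6033 0.2848 0.1501] centre [603.5 286. ] dia 49.8 want 50.0 ell [603.6 285.9] [49.2 49.6]
surface z 0.0162 shift [0.0011 0.0003 0.1341]
top cork [(np.float64(0.4634), np.float64(-0.0186)), (np.float64(0.5896), np.float64(-0.3082))]
```

Request:
servo_tool(targets=[[0.001,0,0.04,0],[0.001,0,0.08,0],[0.001,0,0.11,0],[0.001,0,0.13,0],[0.001,0,0.14,0],[0.001,0,0.144,0],[0.001,0,0.145,0],[0.001,0,0.146,0],[0.001,0,0.146,0],[0.001,0,0.146,0]])

```text
t: 36.23
tcp_pos: [0.6047, 0.2876, 0.0053]
tool_rot: [0.0, 0.707, 0.707, 0.001]
contact_force: [-0.8, 0.3, 0.9]
width: 0.07
grasp_force: 0.0
```

Request:
servo_tool(targets=[[0,0,0,0],[0,0,0,0],[0,0,0,0],[0,0,0,0],[0,0,0,0],[0,0,0,0],[0,0,0,0],[0,0,-0.01,0],[0,0,-0.04,0],[0,0,-0.08,0],[0,0,-0.12,0],[0,0,-0.13,0],[0,0,-0.13,0],[0,0,-0.13,0],[0,0,-0.13,0]], hand=0.045)

```text
t: 37.48
tcp_pos: [0.6026, 0.2867, 0.1311]
tool_rot: [-0.001, 0.707, 0.707, -0.002]
contact_force: [-0.3, 0.3, -2.6]
width: 0.0485
grasp_force: 21.8
```

```bash
python3 hz.py pale .012
```

```text
tcp [0.6025 0.2866 0.1307] F [-0.3 -0.5 -2.4] top z [np.float64(0.1428), np.float64(0.1426), np.float64(0.1422), np.float64(0.1421), np.float64(0.1424)]
centre [[602.1, 285.3], [49.1, 49.6]]
```

Request:
servo_tool(targets=[[-0.03,-0.015,-0.01,0],[-0.065,-0.03,-0.02,0],[-0.1,-0.047,-0.02,0],[-0.135,-0.064,-0.02,0],[-0.17,-0.08,-0.02,0],[-0.205,-0.097,-0.02,0],[-0.24,-0.114,-0.02,0],[-0.275,-0.13,-0.02,0],[-0.296,-0.14,-0.01,0],[-0.3016,-0.1425,0.01,0],[-0.3016,-0.1425,0.028,0],[-0.3016,-0.1425,0.04,0],[-0.3016,-0.1425,0.044,0],[-0.3016,-0.1425,0.044,0],[-0.3016,-0.1425,0.044,0],[-0.3016,-0.1425,0.044,0]])

```text
t: 38.87
tcp_pos: [0.4619, -0.0143, 0.09]
tool_rot: [0.0, 0.707, 0.708, 0.0]
contact_force: [0.6, -1.2, -2.1]
width: 0.0487
grasp_force: 21.9
```

```bash
python3 hz.py pale .012
```

```text
tcp [ 0.4621 -0.0144  0.0902] F [ 1.1  0.3 -2.1] top z [np.float64(0.1007), np.float64(0.1008), np.float64(0.1016), np.float64(0.1012), np.float64(0.1009)]
centre [[461.3, -15.3], [48.9, 49.4]]
```

Request:
servo_tool(targets=[[-0.0008,-0.001,0.002,0],[-0.0008,-0.001,0.004,0],[-0.0008,-0.001,0.0055,0],[-0.0008,-0.001,0.0065,0],[-0.0008,-0.001,0.007,0],[-0.0008,-0.001,0.007,0],[-0.0008,-0.001,0.007,0]])

```text
t: 39.5
tcp_pos: [0.4605, -0.0154, 0.0826]
tool_rot: [0.0, 0.707, 0.707, -0.0]
contact_force: [0.2, -0.1, -2.7]
width: 0.0486
grasp_force: 21.9
```

```bash
python3 hz.py pale .012
```

```text
tcp [ 0.4605 -0.0153  0.0826] F [-0.8  0.4 -1.8] top z [np.float64(0.0941), np.float64(0.0939), np.float64(0.0943), np.float64(0.0939), np.float64(0.0938)]
centre [[460.0, -16.5], [49.0, 49.5]]
```

Request:
servo_tool(targets=[[0,0,0.0003,0],[0,0,0.0006,0],[0,0,0.0008,0],[0,0,0.0008,0],[0,0,0.0008,0]])

```text
t: 39.97
tcp_pos: [0.4606, -0.0154, 0.0818]
tool_rot: [0.0, 0.707, 0.707, 0.0]
contact_force: [0.5, -0.1, -1.9]
width: 0.0484
grasp_force: 21.9
```

```bash
python3 hz.py pale .012
```

```text
tcp [ 0.4605 -0.0153  0.0818] F [-0.2  0.4 -2.7] top z [np.float64(0.0932), np.float64(0.0935), np.float64(0.093), np.float64(0.0927), np.float64(0.0934)]
centre [[460.0, -16.5], [49.0, 49.5]]
```

Request:
servo_tool(targets=[[0,0,0.0002,0],[0,0,0.0004,0],[0,0,0.0004,0],[0,0,0.0004,0]])

```text
t: 40.35
tcp_pos: [0.4606, -0.0154, 0.0817]
tool_rot: [0.0, 0.707, 0.707, 0.0]
contact_force: [-1.7, -0.4, 1.2]
width: 0.0489
grasp_force: 22.2
```

Request:
servo_tool(targets=[[0,0,0,0],[0,0,0,0],[0,0,0,0],[0,0,0,0],[0,0,-0.005,0],[0,0,-0.03,0],[0,0,-0.065,0],[0.01,0,-0.1,0],[0.045,0,-0.118,0],[0.08,0,-0.118,0],[0.11,0,-0.118,0],[0.1155,0,-0.118,0],[0.1155,0,-0.118,0],[0.1155,0,-0.118,0],[0.1155,0,-0.118,0]], hand=0.06)

```text
t: 41.6
tcp_pos: [0.4603, 0.0994, 0.1993]
tool_rot: [0.0, 0.707, 0.707, -0.0]
contact_force: [-0.6, -0.2, -0.8]
width: 0.0602
grasp_force: 0.0
```

```bash
python3 - <<'E'
from base import *
im=cam("wrist");t=robot.get_state()["tcp_pos"];print(t.round(4))
f=lambda h,z:np.round(cv2.fitEllipse(np.array([ray(im,q[0],z)[:2] for q in h],np.float32)*1000)[:2],1).tolist()
print("yellow",f(hull(im,(18,120,60),(38,255,255),pix(im,[.461,.1,.018])),.018),"knob",f(hull(im,(0,0,0),(180,255,60),pix(im,[.461,.1,.037])),.037))
p=pt(im,pix(im,[.461,.1,.048]));print("knob top",p.round(4))
im=cam("top")
print("top",f(hull(im,*HSV["blue"],pix(im,[.46,-.016,.015])),.015),"insert",f(hull(im,*HSV["pale"],pix(im,[.46,-.016,.093])),.093))
sc=cam("scene");u=pix(sc,[.46,-.016,.05]).astype(int)
a=cv2.resize(sc["pixels"][u[1]-50:u[1]+50,u[0]-60:u[0]+60],(480,400),interpolation=cv2.INTER_CUBIC);cv2.imwrite("pics/s6.png",a)
E
```

```text
[0.4603 0.0992 0.1993]
yellow [[460.7, 99.9], [59.9, 62.3]] knob [[460.7, 98.5], [26.4, 30.1]]
knob top [0.461  0.1    0.0481]
top [[460.2, -18.0], [111.2, 112.3]] insert [[460.3, -18.3], [50.6, 52.7]]
```

View pics/s6.png

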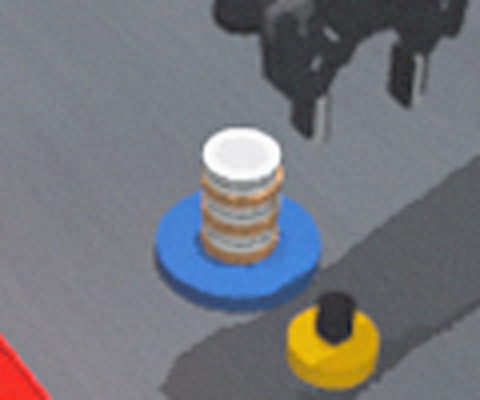

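The stack alternates cork and steel and stands straight on the base. I'll fetch the weight by its knob.

Request:
servo_tool(targets=[[0.0005,0.0004,0.04,0],[0.0005,0.0004,0.08,0],[0.0005,0.0004,0.115,0],[0.0005,0.0004,0.14,0],[0.0005,0.0004,0.155,0],[0.0005,0.0004,0.165,0],[0.0005,0.0004,0.171,0],[0.0005,0.0004,0.174,0],[0.0005,0.0004,0.174,0],[0.0005,0.0004,0.174,0]])

```text
t: 42.58
tcp_pos: [0.4616, 0.1007, 0.0264]
tool_rot: [0.0, 0.707, 0.707, 0.001]
contact_force: [0.7, 0.6, 1.5]
width: 0.0599
grasp_force: 0.0
```

Request:
servo_tool(targets=[[0,0,0,0],[0,0,0,0],[0,0,0,0],[0,0,0,0],[0,0,0,0],[0,0,0,0],[0,0,0,0],[0,0,-0.01,0],[0,0,-0.04,0],[0,0,-0.08,0],[0,0,-0.12,0],[0,0,-0.13,0],[0,0,-0.13,0],[0,0,-0.13,0],[0,0,-0.13,0]], hand=0.015, grip_force=40)

```text
t: 43.83
tcp_pos: [0.4596, 0.1004, 0.1533]
tool_rot: [-0.001, 0.707, 0.707, -0.001]
contact_force: [-1.5, -0.9, -4.1]
width: 0.0242
grasp_force: 40.4
```

```bash
cat > hw.py <<'E'
from base import *
im=cam("wrist");s=robot.get_state();t=s["tcp_pos"];z=t[2]-.006
h=hull(im,(18,120,60),(38,255,255),pix(im,[t[0],t[1],z]))
e=cv2.fitEllipse(np.array([ray(im,q[0],z)[:2] for q in h],np.float32)*1000)
print(t.round(4),s["contact_force"].round(1),np.round(e[:2],1).tolist(),[pt(im,pix(im,[t[0]+a,t[1]+b,z])).round(4)[2] for a,b in((0,.02),(-.02,.012),(.02,.012),(0,.026),(0,-.02))])
E
python3 hw.py
```

```text
[0.4594 0.1004 0.153 ] [-0.7 -0.4 -3.9] [[458.9, 99.5], [58.0, 68.3]] [np.float64(0.1448), np.float64(0.145), np.float64(0.1449), np.float64(0.1446), np.float64(0.1742)]
```

Request:
servo_tool(targets=[[-0.025,0,-0.01,0],[-0.06,0,-0.01,0],[-0.095,0,-0.01,0],[-0.112,0,0,0],[-0.1161,0,0.012,0],[-0.1161,0,0.022,0],[-0.1161,0,0.026,0],[-0.1161,0,0.028,0],[-0.1161,0,0.028,0],[-0.1161,0,0.028,0],[-0.1161,0,0.028,0]])

```text
t: 44.8
tcp_pos: [0.4613, -0.0149, 0.1279]
tool_rot: [0.0, 0.706, 0.708, 0.0]
contact_force: [-0.2, 0.4, -4.1]
width: 0.0247
grasp_force: 40.3
```

```bash
python3 hw.py
```

```text
[ 0.4613 -0.015   0.1279] [ 0.1  0.  -4.5] [[460.6, -16.3], [58.0, 69.6]] [np.float64(0.1196), np.float64(0.1193), np.float64(0.119), np.float64(0.1193), np.float64(0.1497)]
```

Disc top is at 119.3 mm and finishes at 111 mm, so there are about 8 mm to go.

Request:
servo_tool(targets=[[-0.0004,-0.0005,0.002,0],[-0.0004,-0.0005,0.004,0],[-0.0004,-0.0005,0.0055,0],[-0.0004,-0.0005,0.0065,0],[-0.0004,-0.0005,0.007,0],[-0.0004,-0.0005,0.007,0],[-0.0004,-0.0005,0.007,0]])

```text
t: 45.43
tcp_pos: [0.4604, -0.0159, 0.1204]
tool_rot: [-0.0, 0.707, 0.707, -0.0]
contact_force: [-0.3, -0.7, -3.2]
width: 0.0246
grasp_force: 40.3
```

```bash
python3 hw.py
```

```text
[ 0.4605 -0.0159  0.1204] [-0.1  0.4 -3.7] [[459.7, -17.5], [58.0, 69.9]] [np.float64(0.1119), np.float64(0.1121), np.float64(0.112), np.float64(0.1115), np.float64(0.1419)]
```

Request:
servo_tool(targets=[[0.0004,0,0.0003,0],[0.0004,0,0.0006,0],[0.0004,0,0.0008,0],[0.0004,0,0.0008,0],[0.0004,0,0.0008,0]])

```text
t: 45.9
tcp_pos: [0.4604, -0.0154, 0.1196]
tool_rot: [-0.0, 0.707, 0.707, -0.0]
contact_force: [-0.4, -0.4, -4.4]
width: 0.0246
grasp_force: 40.3
```

Request:
servo_tool(targets=[[0,0,0.0002,0],[0,0,0.0003,0],[0,0,0.0003,0],[0,0,0.0003,0]])

```text
t: 46.23
tcp_pos: [0.4604, -0.0155, 0.1193]
tool_rot: [0.0, 0.707, 0.707, 0.0]
contact_force: [-0.2, -0.1, -3.2]
width: 0.0245
grasp_force: 40.3
```

Request:
servo_tool(targets=[[0,0,0.0002,0],[0,0,0.0004,0],[0,0,0.0004,0],[0,0,0.0004,0]])

```text
t: 46.57
tcp_pos: [0.4605, -0.0155, 0.1193]
tool_rot: [0.0, 0.707, 0.707, 0.0]
contact_force: [-2.4, 0.1, 1.0]
width: 0.0247
grasp_force: 40.7
```

Request:
servo_tool(targets=[[0,0,0,0],[0,0,0,0],[0,0,0,0],[0,0,0,0],[0,0,-0.01,0],[0,0,-0.04,0],[0,0,-0.07,0],[-0.025,0.01,-0.08,0],[-0.06,0.025,-0.08,0],[-0.095,0.042,-0.08,0],[-0.13,0.058,-0.08,0],[-0.165,0.074,-0.075,0],[-0.2,0.09,-0.07,0],[-0.235,0.106,-0.05,0],[-0.27,0.122,-0.035,0],[-0.287,0.129,-0.031,0],[-0.291,0.129,-0.031,0],[-0.291,0.129,-0.031,0],[-0.291,0.129,-0.031,0],[-0.291,0.129,-0.031,0]], hand=0.07, grip_force=20)

```text
t: 48.23
tcp_pos: [0.5897, -0.3053, 0.1512]
tool_rot: [0.001, 0.706, 0.708, 0.0]
contact_force: [-0.2, 0.1, -0.3]
width: 0.0697
grasp_force: 0.0
```

```bash
python3 w.py cork .01 54; python3 - <<'E'
from base import *
im=cam("top")
f=lambda h,z:np.round(cv2.fitEllipse(np.array([ray(im,q[0],z)[:2] for q in h],np.float32)*1000)[:2],1).tolist()
print("yellow",f(hull(im,(18,120,60),(38,255,255),pix(im,[.46,-.017,.111])),.111))
p=im["pixels"].astype(int); k=((p[...,2]>130)&(p[...,1]<90)&(p[...,0]<90)).astype(np.uint8)
for c in cv2.findContours(k,cv2.RETR_EXTERNAL,cv2.CHAIN_APPROX_NONE)[0]:
    if 250<cen(c)[0]<370 if cv2.contourArea(c)>500 else 0: print("tray",cv2.minAreaRect(np.array([ray(im,q[0],.012)[:2] for q in c],np.float32)*1000))
E
```

```text
t 48.28 tcp [ 0.5898 -0.3052  0.1513] centre [ 590.  -307.8] dia 55.1 want 54.0 ell [ 589.8 -308. ] [53.7 55. ]
surface z 0.009 shift [-0.0027 -0.0002  0.1413]
top cork [(np.float64(0.5897), np.float64(-0.3081))]
yellow [[114.2, -611.0], [28.2, 50.5]]
```

Request:
servo_tool(targets=[[-0.0027,0,0.04,0],[-0.0027,0,0.08,0],[-0.0027,0,0.11,0],[-0.0027,0,0.13,0],[-0.0027,0,0.14,0],[-0.0027,0,0.145,0],[-0.0027,0,0.148,0],[-0.0027,0,0.15,0],[-0.0027,0,0.15,0],[-0.0027,0,0.15,0]])

```text
t: 49.22
tcp_pos: [0.5906, -0.3094, 0.0014]
tool_rot: [0.001, 0.707, 0.707, 0.0]
contact_force: [-0.1, -0.4, 0.3]
width: 0.0703
grasp_force: 0.0
```

Request:
servo_tool(targets=[[0,0,0,0],[0,0,0,0],[0,0,0,0],[0,0,0,0],[0,0,0,0],[0,0,0,0],[0,0,-0.02,0],[0,0,-0.06,0],[0,0,-0.09,0],[0,0,-0.1,0],[0,0,-0.1,0],[0,0,-0.1,0],[0,0,-0.1,0]], hand=0.045)

```text
t: 50.3
tcp_pos: [0.5888, -0.3086, 0.0979]
tool_rot: [-0.001, 0.707, 0.707, -0.0]
contact_force: [0.7, -0.2, -0.2]
width: 0.0524
grasp_force: 21.2
```

```bash
python3 hz.py cork .0075;  python3 - <<'E'
from base import *
im=cam("top"); st=pix(im,[.6976,.01,.012]);print(st)
p=im["pixels"];u=st.astype(int); print(p[u[1]-2:u[1]+3:2,u[0]].tolist())
b=pix(im,[.46,-.016,.111]).astype(int)
a=cv2.resize(p[b[1]-40:b[1]+40,b[0]-40:b[0]+40],(400,400),interpolation=cv2.INTER_CUBIC)
sc=cam("scene");v=pix(sc,[.46,-.016,.06]).astype(int); q=cv2.resize(sc["pixels"][v[1]-40:v[1]+40,v[0]-40:v[0]+40],(400,400),interpolation=cv2.INTER_CUBIC)
cv2.imwrite("pics/s7.png",np.hstack([a,q]))
E
```

```text
tcp [ 0.5887 -0.3085  0.0975] F [-0.9  0.7 -0.5] top z [np.float64(0.1061), np.float64(0.1065), np.float64(0.1065), np.float64(0.1065), np.float64(0.1065)]
centre [[588.3, -307.2], [53.9, 57.4]]
[309.17556335 152.14654649]
[[109, 111, 249], [109, 114, 250], [111, 114, 250]]
```

View pics/s7.png

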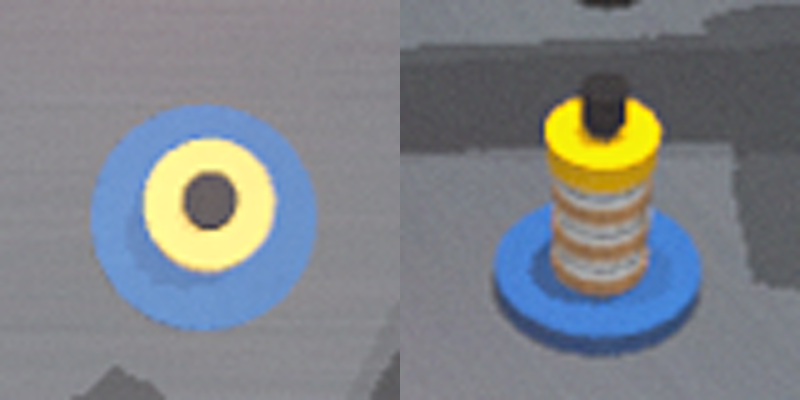

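The weight sits centred on the stack in both views. Next I'll take the spare pad over the tray.

Request:
servo_tool(targets=[[0.03,0.01,-0.02,0],[0.07,0.025,-0.03,0],[0.105,0.038,-0.03,0],[0.14,0.05,-0.03,0],[0.175,0.062,-0.03,0],[0.21,0.074,-0.03,0],[0.245,0.086,-0.03,0],[0.28,0.097,-0.03,0],[0.305,0.105,-0.03,0],[0.3185,0.108,-0.03,0],[0.3185,0.108,-0.03,0],[0.3185,0.108,-0.03,0],[0.3185,0.108,-0.03,0]])

```text
t: 51.53
tcp_pos: [0.6969, 0.0085, 0.1293]
tool_rot: [-0.0, 0.707, 0.707, -0.001]
contact_force: [-0.2, -0.9, 0.1]
width: 0.0524
grasp_force: 21.2
```

```bash
python3 - <<'E'
from base import *
im=cam("wrist");t=robot.get_state()["tcp_pos"];print(t.round(4))
p=im["pixels"].astype(int);k=(p[...,2]>100)&(p[...,1]<.55*p[...,2])&(p[...,0]<.55*p[...,2])
for dy in(.045,.06,.07):
    r=[x for x in np.arange(.6,.8,.001) if (lambda u:0<=u[0]<640 and 0<=u[1]<400 and k[u[1],u[0]])(pix(im,[x,t[1]+dy,.012]).astype(int))]
    print(dy,round(min(r),3),round(max(r),3))
r=[y for y in np.arange(.03,.13,.001) if (lambda u:0<=u[0]<640 and 0<=u[1]<400 and k[u[1],u[0]])(pix(im,[t[0],y,.012]).astype(int))];print(min(r),max(r))
E
```

```text
[0.697  0.0081 0.1296]
0.045 0.646 0.754
0.06 0.646 0.754
0.07 0.645 0.754
0.03 0.09900000000000006
```

Request:
servo_tool(targets=[[0,0.003,0.03,0],[0,0.003,0.065,0],[0,0.003,0.095,0],[0,0.003,0.11,0],[0,0.003,0.117,0],[0,0.003,0.12,0],[0,0.003,0.12,0],[0,0.003,0.12,0],[0,0.003,0.12,0]])

```text
t: 52.33
tcp_pos: [0.7016, 0.0093, 0.0119]
tool_rot: [0.001, 0.707, 0.707, 0.001]
contact_force: [0.3, -0.2, 0.3]
width: 0.0525
grasp_force: 21.3
```

```bash
python3 hz.py cork .009
```

```text
tcp [0.7015 0.0094 0.0118] F [-0.2  0.3 -0.1] top z [np.float64(0.0199), np.float64(0.0205), np.float64(0.0201), np.float64(0.0204), np.float64(0.0202)]
centre [[701.0, 11.6], [53.0, 56.4]]
```

Top is 20.3 mm and finishes at 14 mm, so 6 mm to go.

Request:
servo_tool(targets=[[0,0,0.002,0],[0,0,0.004,0],[0,0,0.0048,0],[0,0,0.0052,0],[0,0,0.0052,0],[0,0,0.0052,0]])

```text
t: 52.88
tcp_pos: [0.7005, 0.0097, 0.0053]
tool_rot: [0.0, 0.707, 0.708, 0.0]
contact_force: [-1.8, -0.0, 4.2]
width: 0.0528
grasp_force: 21.7
```

```bash
python3 hz.py cork .009
```

```text
tcp [0.7005 0.0097 0.0053] F [-2.6 -0.2  5.4] top z [np.float64(0.0132), np.float64(0.0138), np.float64(0.0138), np.float64(0.0133), np.float64(0.014)]
centre [[700.0, 12.0], [53.0, 56.3]]
```

It's down on the tray floor. Release and retreat straight up.

Request:
servo_tool(targets=[[0,0,0,0],[0,0,0,0],[0,0,0,0],[0,0,0,0],[0,0,-0.005,0],[0,0,-0.03,0],[0,0,-0.07,0],[0,0,-0.11,0],[0,0,-0.15,0],[0,0,-0.2,0],[0,0,-0.2,0],[0,0,-0.2,0],[0,0,-0.2,0]], hand=0.063)

```text
t: 54.02
tcp_pos: [0.7008, 0.0096, 0.2053]
tool_rot: [0.001, 0.707, 0.707, 0.001]
contact_force: [0.3, 0.1, -0.1]
width: 0.063
grasp_force: 0.0
```

```bash
python3 - <<'E'
from base import *
im=cam("wrist");c=pt(im,pix(im,[.70,.011,.014]));print(robot.get_state()["t"],c.round(4))
sc=cam("scene")
cv2.imwrite("pics/f.png",np.hstack([cv2.resize(im["pixels"],(400,250)),cv2.resize(sc["pixels"][50:300,160:560],(400,250))]))
E
```

```text
54.0667 [0.7    0.0109 0.0136]
```

View pics/f.png

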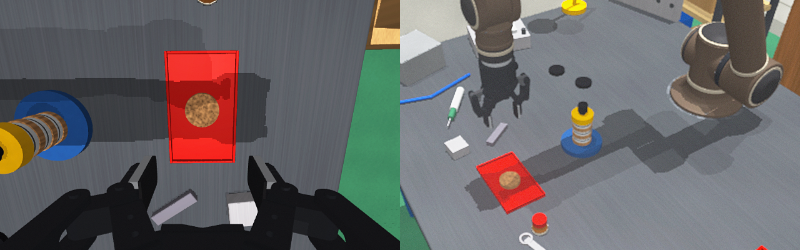

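The spare pad lies flat in the tray (202,110), the stack with the weight on top stands on the base (580,130), and the gripper is clear. I'll hand it in.

```bash
python3 -c "
from workcell import robot
print(robot.close_job())"
```

```text
the job is handed in; nothing more can be done
None
```

The job is done and handed in after about 54 s of the 210 s: all three inserts present are stacked on the base, each on its own cork pad, with the weight upright on top and the one spare pad flat in the red tray.

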